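Let down the spring of a line reel

ROBOT

A 7-joint arm with a two-finger parallel gripper is mounted at the origin on the work surface. World frame = base frame: x ahead of the robot, y to its left, z up, the work surface at z = 0. Lengths are in m, angles in rad, forces in N, time in s.
With the tool pointing down it reaches from about 0.425 to 0.875 m from the base axis. Payload 9.9 kg.
Tool frame: the origin (TCP) lies on the centre line of the jaws, within the pads' length; the fingertips stand arm.tips_ahead ahead of it and the grasp point (between the pads) is the TCP (arm.tips_ahead is the distance from the TCP to the fingertips, in m); z points along the fingers, y is the line along which they close (so a half turn about z gives the same grasp; the last joint's range is limited). The gripper opens to 85 mm and grips with 20 to 120 N. Pads are 22 mm wide; open, the fingers measure 114 mm over their backs; the gripper's body (76 mm by 85 mm) begins 54 mm behind the grasp point. The pads swing forward as they close: fully open they stand 13 mm farther back than shut.
Start: joints at [1.053, 0.576, 0.025, 1.437, -0.015, 1.129, -0.057], TCP at [0.284, -0.612, 0.25] pointing down, gripper open.
Joint ranges: [-2.76, 2.76], [-0.34, 2.15], [-1.52, 1.57], [0.19, 2.46], [-1.09, 4.23], [0.17, 1.99], [-2.82, 2.82]. Speed limits (rad/s): [2.22, 2.22, 3.01, 3.01, 3.14, 3.14, 3.14].

INTERFACE

Orientations are given as a rotation vector (axis times angle).
In Python, from station import status, imaging, ticket, finder, arm gives the robot as it stands. The module is installed in compiled form; this text tells all that it offers.
- The arm moves only by the tool carry_out, never from a script. Its argument "rows" is a list that holds one entry, the list of rows, each a list of 7 numbers: the opening, from 0 (shut) to 1 (fully open), then the shift along the tool's x, y, z in cm, then the turn, a rotation vector about the tool's x, y, z in degrees. A call has 1 to 8 rows; each row shifts and turns the commanded pose from where the row before left it, along the tool's axes as they then stand; what a row does not reach is not made up. A row lasts 1/12 s, in which the tool goes at most 41.7 mm and 7.16 degrees, less where a joint would pass 70% of its speed; a pose out of reach is approached as far as the arm can. A call is refused whole if a number of a shift passes 4.17 or a number of a turn 7.16, either way. A call with a gripper value outside its range is refused whole. The fingers move at their own pace and stop on an object; the grip force is fixed at half the most. Time passes only in rows, so rows that do not move let the fingers close. It gives the time, the measured TCP pose, the force, the opening and the grip force at its end, in the units of the state.
- status.read_state(): the state, without advancing time (a new reading comes with each control period).
- imaging.camera(name): name is "scene" or "top" or "wrist"; returns a dict with "img" (480x640x3 uint8, blue, green, red), "depth" (480x640 float32, m along the optical axis (not along the pixel's ray), 0 where there is no reading), "camera_matrix" (3x3 intrinsics, pixels), "view" (4x4, takes a point from world to camera coordinates); the wrist camera has in their place "tool_from_camera" (4x4, takes a point from camera to tool coordinates, whose origin is the TCP and whose axes are the flange's). Camera axes: x right, y up, looking along -z (the intrinsics and any distortion apply to the point x, -y, -z); pixel columns grow to the right and rows downward; lengths in m; the calibration is good to about 2 mm. The wrist camera is an equidistant fisheye: a pixel r from the principal point sees the ray r / f radians off the axis. A picture is of the moment at which its call begins: read the wrist's pose just before it.
- ticket.hand_in(): hands the job in; it is judged then, once.
Trained networks look in the newest picture that a camera, given by its name, has taken for a name from the list of things; names that differ only in an ending like _2 or _b are one class to them, and where a whole thing is asked for, a point or a joint stands for the part that bears it (a point fixed in the world has none). Each returns a list of dicts, best first, with "conf" (0 to 1); they miss things now and then, are a little off and sometimes report something else, mostly with a low value. They report only what shows in the picture. A call takes as long as a camera call.
- finder.recognise(label, camera): "at" ([column, row] in pixels, amid what is visible of it).
- finder.outline_of(label, camera): "region" (480x640 bool, what is visible of it) and "at" ([column, row] in pixels, amid what is visible of it).
- finder.landmark_of(label, camera): "at" ([column, row] in pixels: a listed point, or the origin of a listed thing).
The state is a dict: "clock": time; "joint_pos": joint angles; "joint_vel": joint speeds; "joint_efforts": joint torques, N m; "position": TCP position; "ee_rot": TCP orientation; "force": force on the tool from outside, world axes, zero at the start; "wrist_torque": the same for the moment, N m; "finger_gap": finger opening in m; "gripper_force": force on a finger pad.
Only numpy, scipy, OpenCV 4.12 (cv2) and the standard library are available. Lean on these libraries where they do the work, as an engineer would, in place of code of your own. Each camera call takes 0.05 s, during which the arm holds its last target. There are 200 camera calls.

TASK

The spring-return line reel on the bench is still wound up and held on its ratchet; let its spring right down so that the reel is safe to take apart. Push the pawl's thumb lever over to its off side lightly with a fingertip (do not pinch it or force it), wind the crank on a touch until the pawl, which the load holds in the teeth, springs clear, then ease the drum back slowly by the crank handle, never letting it run, until you feel it come to rest on its hidden stop and the handle goes slack in the hand. Do not drive it hard onto the stop, let go of the handle only there, and leave the tackle lying round it alone.

Things in the scene. Friction and masses are not known exactly. Their poses are not given: they have to be found in the camera images.
- reel: Fixed bench reel, galvanized, on a pine board 220 x 170 x 18 mm: two upright side plates (highest point 195 mm), bare drum between, ratchet wheel and pawl at its left (+y) end, spring can and crank at its right (-y) end. Origin under the board's centre; x points away from the robot (yaw up to 0.3 rad), y left along the drum's level axis, which lies 125 mm above the origin.
- drum: Drum, 12-tooth ratchet wheel (84 mm over tips) and shaft, turning with the crank; origin on the axis above the reel's. Winding on carries its top towards the robot (-x); the spring drives its top away (+x), with about 8 N at the handle as found and 4 to 6 N (less or more by 1 N for the crank's weight) where it lands on the stop, 1.1 to 2.6 rad back: it differs and is not seen.
- spring_can: Round can of the clock spring, 88 mm across, 24 mm thick, on the right side plate; origin at its centre on the drum's axis, 64.5 mm right (-y) of the reel's. Inside, unseen, 28 mm from the axis, is the stop for the let-down drum: the spring alone presses the drum on it with about 10 to 17 N; each newton of the hand driving the handle onto the stop adds 2.7 N.
- wheel_centre (a point): Centre of the ratchet wheel: on the drum's axis, 61 mm left (+y) and 125 mm above the reel's origin.
- grip (a point): Mid-length of the crank handle, a wooden grip 25 mm thick, 80 mm long, spinning freely on its pin, parallel to the axis, pointing right. It circles the axis at 75 mm radius, 206 mm right (-y) of wheel_centre. Found on the robot's side or above; comes back over the top, ending at most 40 mm below the axis, far side. Crank arm and nut end 47 mm left of it. Can be held from above all along.
- pawl_lever: Steel thumb lever of the pawl; origin at its hinge line (along y), 42 mm beyond (+x) and 56 mm above the drum's axis. Upright, leaning 0.45 rad to the robot when on (as found), 0.45 rad away when off, a stop at each end; stays where left. Needs 3 to 5 N at the tab; over 25 N bends it. A torsion spring lifts the pawl: under load the pawl bites until the drum is wound on 0.1 to 0.2 rad.
- lever_tip (a point): Centre of the lever's flat upright tab: 28 mm wide along y, 26 mm high, 6 mm thick; 45 mm from the hinge, 84.5 mm left (+y) of the reel's origin. Its x in the reel's frame is 22 mm when on, 62 mm when fully off. The tab's top edge is 13 mm above this point; nothing else there stands higher than 195 mm.
- pawl_tip (a point): Nose of the pawl, a dark steel finger reaching from the lever's pin down towards the robot onto the top of the ratchet wheel: 33 to 35 mm from wheel_centre when in the teeth, about 50 mm when sprung clear.
- spool: Bystander: red-painted wooden spool, 72 mm across, 70 mm tall, standing. Origin under its centre.
- lure_a: Bystander: brass spinner lure, 70 mm long. Origin under its middle.
- lure_b: Bystander: a like lure. Origin under its middle.
- float: Bystander: cork float with green ends and a wooden stem, 100 mm long, lying. Origin under its middle.
- mould: Bystander: galvanized sinker mould, a 100 x 50 x 30 mm block with two wooden handles. Origin under its middle.
- jar: Bystander: glass jar, 60 mm across, 75 mm tall. Origin under its centre.
- screwdriver: Bystander: screwdriver with wooden handle, lying. Origin under its middle.

How it is judged:
By the outcome, as a careful person would: the job done as asked, in the order asked, and still so for the second after the job is handed in, with the robot touching nothing.
It also fails if it takes over 58 s, if anything falls off the work surface, if the arm or the gripper's body presses on something with over 40 N, if the wrist force passes 120 N, or if a joint passes its speed limit or range.

## Working session

There is one attempt and no reset: what is moved stays moved. The work goes in short steps, Python scripts to look and compute and a tool call to move; the robot and the scene stay as the last step left them, time stands still between calls to the robot, and variables do not carry over. Pictures are saved under pics/ and viewed, at most 10 in all, crops included, and the job is handed in when it is done.

Besides the shell and the picture viewer there is one more tool, called after ">>>" as name(argument=value, ...), one argument or row to a line, values as JSON. carry_out: Moves the arm, as the interface text tells. Its arguments: {"type":"object","properties":{"rows":{"type":"array"}},"required":["rows"]}

```bash
mkdir -p pics
cat > h.py <<'E'
import numpy as np,cv2
from scipy.spatial.transform import Rotation as R
from station import status,imaging,ticket,finder,arm
def unproj(c,uv,depth=None,win=2):
    K=c["camera_matrix"];u,v=uv
    if depth is None:
        p=c["depth"][int(v)-win:int(v)+win+1,int(u)-win:int(u)+win+1];p=p[p>0]
        depth=np.median(p) if len(p) else np.nan
    x=(u-K[0,2])/K[0,0]*depth;y=(v-K[1,2])/K[1,1]*depth
    return (np.linalg.inv(c["view"])@[x,-y,-depth,1])[:3]
def ray(c,uv):
    a=np.linalg.inv(c["view"])[:3,3];b=unproj(c,uv,1.0);return a,(b-a)/np.linalg.norm(b-a)
def proj(c,P):
    q=c["view"]@np.r_[P,1];K=c["camera_matrix"]
    return np.array([K[0,0]*q[0]/-q[2]+K[0,2],K[1,1]*-q[1]/-q[2]+K[1,2]])
E
python3 - <<'E'
from h import *
np.set_printoptions(precision=4,suppress=True)
s=status.read_state();print(s,arm.tips_ahead)
for n in("scene","top"):
    c=imaging.camera(n);cv2.imwrite(f"pics/{n}0.png",c["img"]);print(n,c["camera_matrix"].tolist(),c["view"].tolist(),[k for k in c])
    for l in "reel drum spring_can wheel_centre grip pawl_lever lever_tip pawl_tip".split():
        for d in finder.landmark_of(l,n)[:2]:
            print(n,l,round(d["conf"],2),np.round(d["at"],1),unproj(c,d["at"]))
    for l in "spool lure_a float mould jar screwdriver".split():
        for d in finder.landmark_of(l,n)[:2]:
            print(n,l,round(d["conf"],2),np.round(d["at"],1),unproj(c,d["at"]))
E
```

```text
{'clock': 0.0, 'joint_pos': array([ 1.0532,  0.5765,  0.0248,  1.4379, -0.015 ,  1.129 , -0.0565]), 'joint_vel': array([-0.0009, -0.0001,  0.0008,  0.0015, -0.002 , -0.0005,  0.001 ]), 'joint_efforts': array([ -0.0006, -76.5764,   2.2506, -28.597 ,   0.0154,   0.0125,
         0.    ]), 'position': array([ 0.2836, -0.6121,  0.2495]), 'ee_rot': array([-3.0664, -0.6758,  0.0006]), 'force': array([-0.1809,  1.021 , -0.118 ]), 'wrist_torque': array([-0.0412, -0.055 , -0.0318]), 'gripper_force': 0.0, 'finger_gap': 0.08542239494380324} 0.019
scene [[464.56346035172135, 0.0, 325.032990221363], [0.0, 464.56346035172135, 230.14848418114335], [0.0, 0.0, 1.0]] [[-0.15586756374219995, 0.9877703951616432, -0.0038663956447913023, 0.09604398614712248], [-0.7353552832698107, -0.11342191459740458, 0.6681228005810272, 0.318019141276014], [0.6595133887498021, 0.10698184767178916, 0.7440409762428967, -1.4014494369871577], [0.0, 0.0, 0.0, 1.0]] ['img', 'depth', 'camera_matrix', 'view']
scene reel 0.68 [343.9 271.5] [0.5692 0.034  0.0223]
scene drum 0.73 [342.  229.8] [0.5994 0.03   0.1898]
scene drum 0.5
[... 1658 characters left out ...]
top grip 0.31 [271.4 314.8] [0.3909 0.1125 0.0051]
top lever_tip 0.74 [259.4 217.8] [0.5687 0.1118 0.2249]
top pawl_tip 0.55 [271.6 234.2] [0.5553 0.098  0.1336]
top spool 0.91 [263.1 181.2] [0.6972 0.1254 0.0694]
top spool 0.21 [473.4 279. ] [ 0.456  -0.3464  0.0715]
top lure_a 0.76 [272.5 313.9] [0.3929 0.1099 0.0055]
top lure_a 0.53 [317.2 315.1] [0.3862 0.005  0.0374]
top float 0.86 [319.5 314.1] [ 0.3883 -0.0003  0.0362]
top mould 0.87 [207.5 268.2] [0.5005 0.2593 0.0291]
top jar 0.76 [471.7 280.9] [ 0.4538 -0.3476  0.0538]
top jar 0.64 [280.4 238.8] [0.539  0.0765 0.1608]
top screwdriver 0.95 [172.5 334.1] [0.3518 0.3362 0.0217]
top screwdriver 0.54 [312.6 178.8] [0.7231 0.0108 0.0036]
```

View pics/scene0.png

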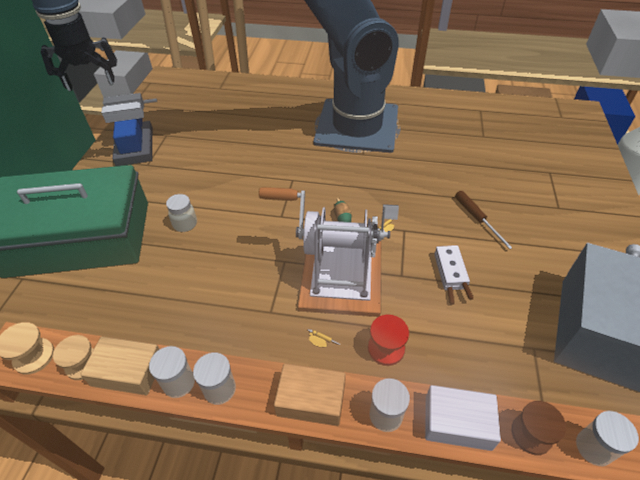

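View pics/top0.png

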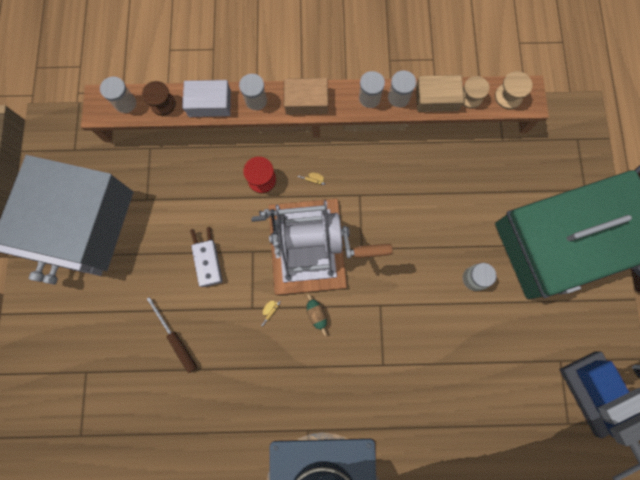

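The scene view shows the reel at about (340,250), with the crank grip at (278,194), the lever tab at (390,212) and the spool at (388,340). The top view shows the reel at (308,245), grip at (375,250), tab at (260,217) and a lure and the float on the robot's side. Next I'll fit the reel pose precisely.

Run:
```python
from h import *
from scipy.optimize import least_squares
np.set_printoptions(precision=4,suppress=True)
pts=[];cs={}
for n in("scene","top"):
    c=imaging.camera(n);cs[n]=c
    v,u=np.mgrid[0:480,0:640];d=c["depth"];K=c["camera_matrix"]
    P=np.stack([(u-K[0,2])/K[0,0]*d,-(v-K[1,2])/K[1,1]*d,-d,np.ones_like(d)],-1)@np.linalg.inv(c["view"]).T
    P=P[...,:3];c["P"]=P
    m=(d>0)&(abs(P[...,2]-.018)<.004)&(abs(P[...,0]-.55)<.14)&(abs(P[...,1]-.03)<.13)
    m=cv2.morphologyEx(m.astype(np.uint8),cv2.MORPH_OPEN,np.ones((3,3)))>0
    r=cv2.minAreaRect(P[m][:,:2].astype(np.float32)*1000);print(n,"board",m.sum(),r,P[m][:,2].mean())
    g=finder.outline_of("grip",n)[0];G=P[g["region"]&(d>0)];G=G[(G[:,2]>.1)]
    print(n,"grip",g["conf"],len(G),G.mean(0),np.percentile(G,[2,98],axis=0).tolist());c["G"]=G
    for l in("lever_tip","pawl_lever"):
        g=finder.outline_of(l,n)
        if g: T=P[g[0]["region"]&(d>0)];T=T[T[:,2]>.205];print(n,l,g[0]["conf"],len(T),T.mean(0) if len(T) else 0,np.percentile(T,[2,98],axis=0).tolist() if len(T) else 0)
# grip: line fit cylinder r 12.5 using both clouds
G=np.vstack([cs[n]["G"] for n in cs])
def f(p):
    o=np.array([p[0],-.12,p[1]]);a=np.array([p[2],1,p[3]]);a/=np.linalg.norm(a)
    q=G-o;q=q-np.outer(q@a,a);return np.linalg.norm(q,axis=1)-.0125
s=least_squares(f,[.51,.17,0,0],loss="soft_l1",f_scale=.002);print("cyl x,z at y=-.12, slope",s.x,np.sqrt(np.mean(s.fun**2)))
# triangulate landmarks
for l in "lever_tip grip wheel_centre spring_can pawl_tip drum".split():
    A=[];b=[]
    for n in cs:
        k=finder.landmark_of(l,n)
        if not k: continue
        o,r=ray(cs[n],k[0]["at"]);M=np.eye(3)-np.outer(r,r);A.append(M);b.append(M@o)
    if len(A)==2:
        X=np.linalg.solve(sum(A),sum(b));print(l,X,[np.linalg.norm(M@X-bb).round(4) for M,bb in zip(A,b)])
im=cv2.resize(cs["scene"]["img"][170:320,250:450],(800,600),interpolation=cv2.INTER_CUBIC);cv2.imwrite("pics/c1.png",im)
```

```text
scene board 1950 ((568.220703125, 29.72283172607422), (195.67250061035156, 169.65545654296875), 3.8038980960845947) 0.017491494545225632
scene grip 0.79 452 [ 0.5149 -0.1106  0.1816] [[0.5017929747326058, -0.1488077326165487, 0.16906138597362155], [0.5228084566264155, -0.07400248504896721, 0.18838274928067217]]
scene lever_tip 0.71 232 [0.5726 0.1136 0.2222] [[0.5630853879885406, 0.100721022450371, 0.20723301758556148], [0.5827318888904479, 0.12751885121572804, 0.23376991400714656]]
scene pawl_lever 0.89 218 [0.5726 0.1132 0.2223] [[0.5635999750175129, 0.10078799487465874, 0.20755745136362658], [0.5824370509983826, 0.12639974481046437, 0.23380983692279905]]
top board 1384 ((552.6580810546875, 28.678462982177734), (219.6777801513672, 169.42233276367188), 4.066195964813232) 0.01779132037661971
top grip 0.82 442 [ 0.5057 -0.1116  0.1844] [[0.4943284417231342, -0.14778016249080758, 0.1755319600786689], [0.5187375046388168, -0.07469947879527694, 0.18984721229461654]]
top lever_tip 0.58 86 [0.5681 0.1131 0.2268] [[0.5606331414950259, 0.10041123935875089, 0.20701147631650363], [0.5794593691356423, 0.12733205216179966, 0.2357795536800426]]
top pawl_lever 0.58 79 [0.5683 0.1118 0.2267] [[0.561756253181357, 0.10014890803103538, 0.20682494819121655], [0.5795546453799877, 0.12614631978335375, 0.23586914002967435]]
cyl x,z at y=-.12, slope [ 0.5084  0.1747 -0.0807 -0.0079] 0.0016138372142887832
lever_tip [0.565  0.1157 0.2256] [np.float64(0.0026), np.float64(0.0026)]
grip [ 0.5111 -0.1202  0.1782] [np.float64(0.0015), np.float64(0.0015)]
wheel_centre [0.5503 0.0895 0.1239] [np.float64(0.0004), np.float64(0.0004)]
spring_can [ 0.5508 -0.0427  0.1242] [np.float64(0.0024), np.float64(0.0024)]
pawl_tip [0.5493 0.086  0.1556] [np.float64(0.0008), np.float64(0.0008)]
drum [0.549  0.0289 0.1291] [np.float64(0.0011), np.float64(0.0011)]
```

View pics/c1.png

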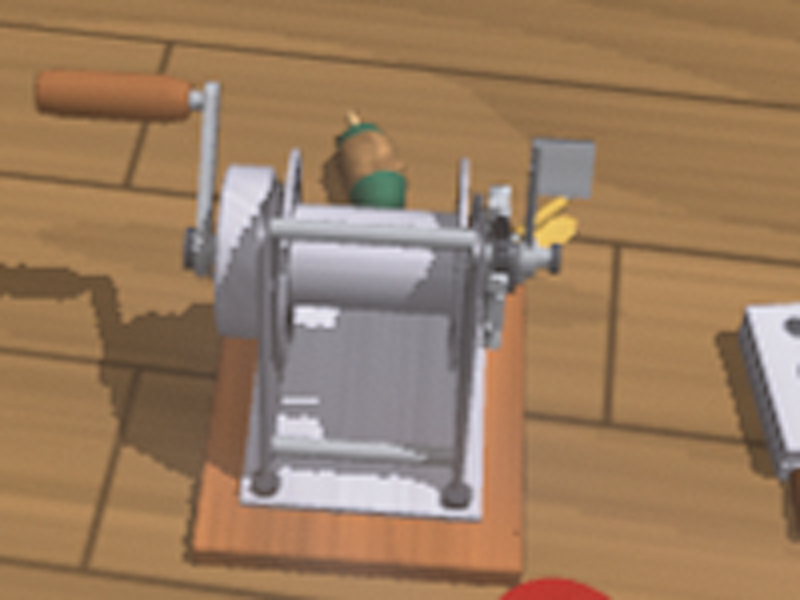

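The crop shows the grip at crop pixels (115,95), the crank arm at (208,170), the upright tab at (563,168) and the pawl and wheel at about (495,260). I take the reel at (0.5525, 0.0287) with yaw about 0.074. That predicts the tab and grip within a few mm. Planning the transit to a point short of the tab.

```bash
cat >> h.py <<'E'
O=np.array([.5525,.0285,0]);YAW=.074
def reel(p):  # reel -> world
    return O+R.from_euler("z",YAW).apply(p)
def toreel(w): return R.from_euler("z",-YAW).apply(np.asarray(w)-O)
E
python3 - <<'E'
from h import *
s=status.read_state();p=s["position"].copy();r=R.from_rotvec(s["ee_rot"])
T=reel([-.025,.0845,.25]);y=np.array([np.cos(YAW),np.sin(YAW),0]);z=np.array([0,0,-1.]);G=R.from_matrix(np.c_[np.cross(y,z),y,z])
rv=(r.inv()*G).as_rotvec(degrees=True);print("T",T,"rel",rv)
N=24;st=(T-p)/N
for i in range(N):
    sh=np.round(r.inv().apply(st)*100,1);t=np.round(rv/12,1) if i<12 else np.zeros(3)
    print([0]+sh.tolist()+t.tolist())
    p=p+r.apply(sh/100);r=r*R.from_rotvec(t,degrees=True)
print(p)
E
```

```text
T [0.52132112 0.11092043 0.25      ] rel [-9.58084429e-04  1.35958256e-03 -6.93825415e+01]
[0, 2.2, -2.3, 0.0, -0.0, 0.0, -5.8]
[0, 2.4, -2.1, 0.0, -0.0, 0.0, -5.8]
[0, 2.6, -1.8, 0.0, -0.0, 0.0, -5.8]
[0, 2.8, -1.6, 0.0, -0.0, 0.0, -5.8]
[0, 2.9, -1.3, 0.0, -0.0, 0.0, -5.8]
[0, 3.0, -1.0, 0.0, -0.0, 0.0, -5.8]
[0, 3.1, -0.7, 0.0, -0.0, 0.0, -5.8]
[0, 3.2, -0.4, 0.0, -0.0, 0.0, -5.8]
[0, 3.2, -0.0, 0.0, -0.0, 0.0, -5.8]
[0, 3.2, 0.3, 0.0, -0.0, 0.0, -5.8]
[0, 3.1, 0.6, 0.0, -0.0, 0.0, -5.8]
[0, 3.0, 0.9, 0.0, -0.0, 0.0, -5.8]
[0, 2.9, 1.2, 0.0, 0.0, 0.0, 0.0]
[0, 2.9, 1.2, 0.0, 0.0, 0.0, 0.0]
[0, 2.9, 1.2, 0.0, 0.0, 0.0, 0.0]
[0, 2.9, 1.2, 0.0, 0.0, 0.0, 0.0]
[0, 2.9, 1.2, 0.0, 0.0, 0.0, 0.0]
[0, 2.9, 1.2, 0.0, 0.0, 0.0, 0.0]
[0, 2.9, 1.2, 0.0, 0.0, 0.0, 0.0]
[0, 2.9, 1.2, 0.0, 0.0, 0.0, 0.0]
[0, 2.9, 1.2, 0.0, 0.0, 0.0, 0.0]
[0, 2.9, 1.2, 0.0, 0.0, 0.0, 0.0]
[0, 2.9, 1.2, 0.0, 0.0, 0.0, 0.0]
[0, 2.9, 1.2, 0.0, 0.0, 0.0, 0.0]
[0.51914951 0.10872169 0.25026953]
```

>>> carry_out(
  rows=[
    [[0,2.2,-2.3,0,0,0,-5.8],[0,2.4,-2.1,0,0,0,-5.8],[0,2.6,-1.8,0,0,0,-5.8],[0,2.8,-1.6,0,0,0,-5.8],[0,2.9,-1.3,0,0,0,-5.8],[0,3.0,-1.0,0,0,0,-5.8],[0,3.1,-0.7,0,0,0,-5.8],[0,3.2,-0.4,0,0,0,-5.8]],
  ],
)

```text
clock: 3.17
position: [0.363, -0.3687, 0.2505]
ee_rot: [2.549, 1.836, -0.0]
force: [1.1, -0.8, -0.3]
finger_gap: -0.0
gripper_force: 0.0
```

>>> carry_out(
  rows=[
    [[0,3.2,0,0,0,0,-5.8],[0,3.2,0.3,0,0,0,-5.8],[0,3.1,0.6,0,0,0,-5.8],[0,3.0,0.9,0,0,0,-5.8],[0,2.9,1.2,0,0,0,0],[0,2.9,1.2,0,0,0,0],[0,2.9,1.2,0,0,0,0],[0,2.9,1.2,0,0,0,0]],
  ],
)

```text
clock: 3.83
position: [0.4418, -0.1287, 0.2506]
ee_rot: [2.133, 2.305, 0.0]
force: [0.5, -0.1, 0.2]
finger_gap: -0.0002
gripper_force: 0.0
```

>>> carry_out(
  rows=[
    [[0,2.9,1.2,0,0,0,0],[0,2.9,1.2,0,0,0,0],[0,2.9,1.2,0,0,0,0],[0,2.9,1.2,0,0,0,0],[0,2.9,1.2,0,0,0,0],[0,2.9,1.2,0,0,0,0],[0,2.9,1.2,0,0,0,0],[0,0,0,0,0,0,0]],
  ],
)

```text
clock: 4.5
position: [0.5107, 0.0858, 0.2508]
ee_rot: [-2.124, -2.312, -0.007]
force: [-0.5, 0.7, -1.2]
finger_gap: -0.0
gripper_force: 0.0
```

>>> carry_out(
  rows=[
    [[0,1.2,0,0,0,0,0],[0,1.2,0,0.6,0,0,0],[0,0,0.5,1.3,0,0,0],[0,0,0.8,0,0,0,0],[0,0,0.7,0,0,0,0],[0,0,0,0,0,0,0]],
  ],
)

```text
clock: 5.0
position: [0.5292, 0.1038, 0.2317]
ee_rot: [2.135, 2.304, 0.001]
force: [0.5, -0.5, 0.6]
finger_gap: -0.0004
gripper_force: 0.0
```

>>> carry_out(
  rows=[
    [[0,0,0.4,0,0,0,0],[0,0,0.4,0,0,0,0],[0,0,0.4,0,0,0,0],[0,0,0.4,0,0,0,0]],
  ],
)

```text
clock: 5.33
position: [0.544, 0.1055, 0.2316]
ee_rot: [2.134, 2.305, 0.001]
force: [-0.2, -0.4, -0.3]
finger_gap: -0.0004
gripper_force: 0.0
```

>>> carry_out(
  rows=[
    [[0,0.3,0.3,0,0,0,0],[0,0.3,0.3,0,0,0,0],[0,0,0.3,0,0,0,0],[0,0,0.3,0,0,0,0]],
  ],
)

```text
clock: 5.67
position: [0.5548, 0.1131, 0.2313]
ee_rot: [-2.132, -2.307, 0.0]
force: [-2.1, -0.5, 2.0]
finger_gap: 0.0004
gripper_force: 1.3
```

>>> carry_out(
  rows=[
    [[0,0,0.3,0,0,0,0],[0,0,0.3,0,0,0,0],[0,0,0.3,0,0,0,0],[0,0,0.3,0,0,0,0]],
  ],
)

```text
clock: 6.0
position: [0.5672, 0.1135, 0.2314]
ee_rot: [-2.133, -2.306, 0.0]
force: [-3.2, 0.8, 1.9]
finger_gap: -0.0001
gripper_force: 1.2
```

>>> carry_out(
  rows=[
    [[0,0,0.3,0,0,0,0],[0,0,0.3,0,0,0,0],[0,0,0.3,0,0,0,0],[0,0,0.3,0,0,0,0]],
  ],
)

```text
clock: 6.33
position: [0.5789, 0.1143, 0.2312]
ee_rot: [-2.133, -2.306, 0.001]
force: [-2.9, -0.1, 1.4]
finger_gap: -0.0002
gripper_force: 1.9
```

>>> carry_out(
  rows=[
    [[0,0,0.15,0,0,0,0],[0,0,0.15,0,0,0,0],[0,0,0.15,0,0,0,0]],
  ],
)

```text
clock: 6.58
position: [0.583, 0.1146, 0.2308]
ee_rot: [-2.133, -2.306, 0.002]
force: [-4.0, -0.5, -2.0]
finger_gap: -0.0
gripper_force: 1.9
```

>>> carry_out(
  rows=[
    [[0,0,0.15,0,0,0,0],[0,0,0.15,0,0,0,0]],
  ],
)

```text
clock: 6.75
position: [0.586, 0.1148, 0.2309]
ee_rot: [-2.133, -2.306, 0.002]
force: [-4.8, -0.9, -1.2]
finger_gap: 0.0001
gripper_force: 2.0
```

>>> carry_out(
  rows=[
    [[0,0,0.1,0,0,0,0],[0,0,0.1,0,0,0,0]],
  ],
)

```text
clock: 6.92
position: [0.5883, 0.1151, 0.2311]
ee_rot: [-2.133, -2.306, 0.001]
force: [-4.8, -1.6, -0.6]
finger_gap: -0.0003
gripper_force: 2.1
```

>>> carry_out(
  rows=[
    [[0,0,0.1,0,0,0,0],[0,0,0.1,0,0,0,0]],
  ],
)

```text
clock: 7.08
position: [0.5903, 0.1153, 0.2313]
ee_rot: [-2.133, -2.306, 0.0]
force: [-6.2, -0.9, -0.6]
finger_gap: -0.0002
gripper_force: 2.2
```

>>> carry_out(
  rows=[
    [[0,0,0.1,0,0,0,0]],
  ],
)

```text
clock: 7.17
position: [0.5912, 0.1154, 0.2313]
ee_rot: [-2.133, -2.306, 0.001]
force: [-5.2, -0.5, -1.3]
finger_gap: -0.0003
gripper_force: 2.2
```

Run:
```python
from h import *
s=status.read_state();print(toreel(s["position"]),s["force"])
for n in("scene","top"):
    c=imaging.camera(n);g=finder.landmark_of("lever_tip",n)[:1]
    for k in g:print(n,k["conf"],k["at"])
    for x in(.022,.05,.056,.062):
        a=np.arcsin((x-.042)/.045);print(x,proj(c,reel([x,.0845,.181+.045*np.cos(a)])))
    g=finder.outline_of("pawl_lever",n)
    if g:
        d=c["depth"];ys,xs=np.where(g[0]["region"]);T=np.array([unproj(c,(u,v),d[v,u]) for u,v in zip(xs,ys) if d[v,u]>0]);T=np.array([toreel(t) for t in T]);T=T[(T[:,2]>.205)&(T[:,2]<.24)]
        print(len(T),T.mean(0),np.percentile(T,[5,95],axis=0))
```

```text
[0.04503264 0.08375544 0.23126911] [-5.24739388 -0.53942259 -1.29138225]
scene 0.52 [388.9, 227.1]
0.022 [390.42586123 210.96935224]
0.05 [390.8277563  220.63014321]
0.056 [390.78115934 223.6722948 ]
0.062 [390.68051636 227.09264849]
121 [0.06628188 0.08271268 0.22524246] [[0.06010543 0.07035774 0.20929038]
 [0.07021509 0.09541179 0.23423233]]
0.022 [258.32092598 218.53679259]
0.05 [257.1117219  204.40359846]
0.056 [257.02307163 201.71777566]
0.062 [257.00192788 199.18191927]
```

>>> carry_out(
  rows=[
    [[0,0,0.1,0,0,0,0],[0,0,0,0,0,0,0]],
  ],
)

```text
clock: 7.63
position: [0.5919, 0.1155, 0.2313]
ee_rot: [-2.133, -2.306, 0.001]
force: [-7.7, -0.2, 0.3]
finger_gap: -0.0004
gripper_force: 3.3
```

>>> carry_out(
  rows=[
    [[0,0,0.1,0,0,0,0],[0,0,0,0,0,0,0]],
  ],
)

```text
clock: 7.8
position: [0.592, 0.1154, 0.2312]
ee_rot: [-2.132, -2.305, 0.004]
force: [-10.5, -1.9, 1.8]
finger_gap: 0.0003
gripper_force: 5.2
```

>>> carry_out(
  rows=[
    [[0,0,-1.5,0,0,0,0],[0,0,-1.5,0,0,0,0],[0,-3,-1,-1.8,0,0,0],[0.6,-3,-1,0,0,0,0],[0.6,-3,-1,0,0,0,0],[0.6,-3,-1,0,0,0,0],[0.6,-3,-1,0,0,0,0],[0.6,-3,-1,0,0,0,0]],
  ],
)

```text
clock: 8.47
position: [0.5187, -0.0725, 0.2503]
ee_rot: [2.131, 2.304, 0.004]
force: [0.7, -1.2, 0.8]
finger_gap: 0.0515
gripper_force: 0.0
```

>>> carry_out(
  rows=[
    [[0.6,-3,-1,0,0,0,0],[0.6,-1.7,0,0,0,0,0],[0.6,0,0,0,0,0,0],[0.6,0,0,0,0,0,0]],
  ],
)

```text
clock: 8.8
position: [0.5125, -0.1198, 0.2499]
ee_rot: [2.135, 2.302, 0.003]
force: [0.0, 0.9, -0.6]
finger_gap: 0.0512
gripper_force: 0.0
```

Run:
```python
from h import *
s=status.read_state();print(s["clock"],s["position"],toreel(s["position"]),s["force"],s["finger_gap"],s["ee_rot"])
r=R.from_rotvec(s["ee_rot"])
y=np.array([np.cos(YAW),np.sin(YAW),0]);z=np.array([0,0,-1.]);G=R.from_matrix(np.c_[np.cross(y,z),y,z])
print("turn",(r.inv()*G).as_rotvec(degrees=True))
print("shift cm",r.inv().apply(reel([-.055,-.144,.175])-s["position"])*100)
c=imaging.camera("scene");cv2.imwrite("pics/s2.png",cv2.resize(c["img"][140:290,240:440],(800,600),interpolation=cv2.INTER_CUBIC))
k=finder.landmark_of("lever_tip","scene")[:1];print(k)
```

```text
8.8 [ 0.51246517 -0.11975286  0.24993332] [-0.05088596 -0.14488726  0.24993332] [ 0.0024213   0.9185253  -0.60207369] 0.051229941589263396 [2.13459427 2.30156772 0.00273304]
turn [0.17174955 0.03833418 0.0712082 ]
shift cm [ 0.09426381 -0.43375004  7.49200411]
[{'at': [375.2, 224.6], 'conf': 0.58}]
```

View pics/s2.png

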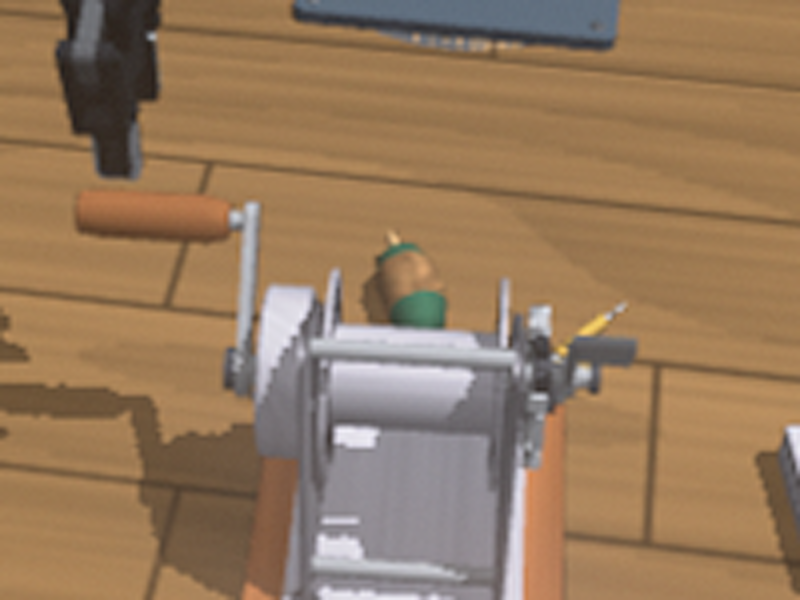

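The lever is fully off, with the tab at crop pixels (600,350) leaning away. The open fingers at (115,150) hang over the outer half of the grip (75–230, 215). Descending onto it.

>>> carry_out(
  rows=[
    [[0.6,0.2,-0.4,1.2,0,0,0],[0.6,0,0,1.8,0,0,0],[0.6,0,0,1.8,0,0,0],[0.6,0,0,1.6,0,0,0],[0.6,0,0,1.1,0,0,0],[0.6,0,0,0,0,0,0]],
  ],
)

```text
clock: 9.4
position: [0.5067, -0.1152, 0.1726]
ee_rot: [-2.129, -2.307, 0.001]
force: [-0.5, 0.6, -1.0]
finger_gap: 0.0513
gripper_force: 0.0
```

>>> carry_out(
  rows=[
    [[0.4,0,0,0,0,0,0],[0.35,0,0,0,0,0,0],[0.3,0,0,0,0,0,0],[0.25,0,0,0,0,0,0],[0.15,0,0,0,0,0,0],[0.15,0,0,0,0,0,0]],
  ],
)

```text
clock: 9.9
position: [0.5071, -0.1166, 0.1748]
ee_rot: [2.133, 2.306, 0.0]
force: [-3.0, 2.7, 4.4]
finger_gap: 0.0231
gripper_force: 58.6
```

>>> carry_out(
  rows=[
    [[0.15,0,-0.14,0.17,0,0,0],[0.15,0,-0.14,0.17,0,0,0],[0.15,0,-0.14,0.18,0,0,0],[0.15,0,-0.13,0.18,0,0,0],[0.15,0,0,0,0,0,0]],
  ],
)

```text
clock: 10.32
position: [0.5019, -0.117, 0.168]
ee_rot: [2.133, 2.306, 0.001]
force: [-3.7, 2.6, 11.5]
finger_gap: 0.0235
gripper_force: 59.3
```

```bash
cat >> h.py <<'E'
def st():
    s=status.read_state();p=toreel(s["position"]);x,z=p[0],p[2]-.125
    ph=np.arctan2(z,-x);f=R.from_euler("z",-YAW).apply(s["force"])
    t=np.array([np.sin(ph),np.cos(ph)])  # let-down direction (x,z)
    print("t%.2f reel"%s["clock"],np.round(p,4),"phi %.3f r %.4f"%(ph,np.hypot(x,z)),"f",np.round(f,1),"ftan %.1f frad %.1f"%(f[[0,2]]@t,f[[0,2]]@np.array([-np.cos(ph),np.sin(ph)])),"gap %.4f"%s["finger_gap"])
    return ph,p
def plan(p0,ph0,step,n,r=.075,corr=0):
    # rows from commanded angle ph0
    pr=0
    for i in range(1,n+1):
        a=ph0+step*(i-1);b=ph0+step*i
        print("y %.3f z %.3f"%(-r*(np.cos(b)-np.cos(a))*100,-r*(np.sin(b)-np.sin(a))*100),end=" | ")
    print()
def pawl():
    for n in("scene","top"):
        c=imaging.camera(n);k=finder.landmark_of("pawl_tip",n)[:1]
        for q in k:
            # intersect ray with the wheel plane (reel y=.061)
            o,d=ray(c,q["at"]);o=toreel(o);d=R.from_euler("z",-YAW).apply(d);P=o+d*(.061-o[1])/d[1]
            print(n,"pawl",round(q["conf"],2),q["at"],P,"dist",np.hypot(P[0],P[2]-.125))
        g=[20+0,0]
        for ang,dd in((1.3,.034),(1.3,.05),(1.57,.034),(1.57,.05)):
            print(n,proj(c,reel([dd*np.cos(ang),.061,.125+dd*np.sin(ang)])).round(1),end=" ")
        print()
    return c
E
python3 - <<'E'
from h import *
st();pawl()
E
```

```text
t10.32 reel [-0.0612 -0.1414  0.168 ] phi 0.612 r 0.0748 f [-3.5  2.8 11.5] ftan 7.4 frad 9.4 gap 0.0235
scene pawl 0.67 [376.5, 217.5] [0.01676597 0.061      0.19650352] dist 0.07344283954759288
scene [375.  228.3] scene [375.6 224.6] scene [375.1 224.5] scene [375.7 218.9] 
top pawl 0.44 [271.5, 236.4] [-0.01693079  0.061       0.22302702] dist 0.09947838073828455
top [274.1 230.8] top [273.2 227.2] top [274.4 234.9] top [273.5 233.3]
```

Run:
```python
from h import *
c=pawl();s=imaging.camera("scene");a=cv2.resize(s["img"][195:265,350:420],(560,560),interpolation=cv2.INTER_CUBIC)
o=cv2.imread("pics/scene0.png");b=cv2.resize(o[195:265,350:420],(560,560),interpolation=cv2.INTER_CUBIC)
cv2.imwrite("pics/p3.png",cv2.resize(np.hstack([b,a]),(800,400)))
```

```text
scene pawl 0.56 [373.5, 219.7] [-0.06275878  0.061       0.10607586] dist 0.06554988587026503
scene [375.  228.3] scene [375.6 224.6] scene [375.1 224.5] scene [375.7 218.9] 
top pawl 0.56 [272.0, 234.2] [-0.009531   0.061      0.2094798] dist 0.0850157402695899
top [274.1 230.8] top [273.2 227.2] top [274.4 234.9] top [273.5 233.3]
```

View pics/p3.png

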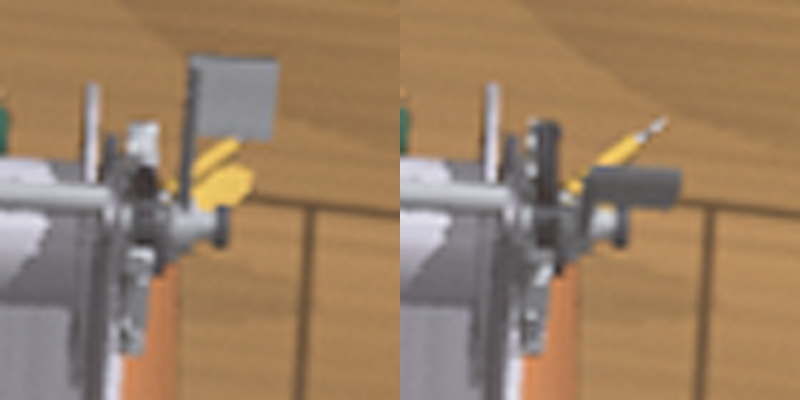

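Left is as found, with the bright wheel teeth visible at (143,140). Right is now, with the dark pawl standing up in front of the wheel at (545,150), so it has sprung clear. The hand also carries the load (about 7 N tangential). Easing back.

Run:
```python
from h import *
for k in range(5): plan(None,.61+.24*k,.03,8)
```

```text
y 0.132 z -0.182 | y 0.137 z -0.178 | y 0.142 z -0.174 | y 0.148 z -0.170 | y 0.153 z -0.165 | y 0.157 z -0.161 | y 0.162 z -0.156 | y 0.167 z -0.151 | 
y 0.171 z -0.146 | y 0.176 z -0.141 | y 0.180 z -0.135 | y 0.184 z -0.130 | y 0.187 z -0.124 | y 0.191 z -0.119 | y 0.195 z -0.113 | y 0.198 z -0.107 | 
y 0.201 z -0.101 | y 0.204 z -0.095 | y 0.207 z -0.089 | y 0.209 z -0.083 | y 0.212 z -0.076 | y 0.214 z -0.070 | y 0.216 z -0.063 | y 0.218 z -0.057 | 
y 0.219 z -0.050 | y 0.221 z -0.044 | y 0.222 z -0.037 | y 0.223 z -0.030 | y 0.224 z -0.024 | y 0.224 z -0.017 | y 0.225 z -0.010 | y 0.225 z -0.004 | 
y 0.225 z 0.003 | y 0.225 z 0.010 | y 0.224 z 0.017 | y 0.224 z 0.023 | y 0.223 z 0.030 | y 0.222 z 0.037 | y 0.221 z 0.043 | y 0.219 z 0.050 |
```

>>> carry_out(
  rows=[
    [[0.15,0,0.13,-0.18,0,0,0],[0.15,0,0.14,-0.18,0,0,0],[0.15,0,0.14,-0.17,0,0,0],[0.15,0,0.15,-0.17,0,0,0],[0.15,0,0.15,-0.17,0,0,0],[0.15,0,0.16,-0.16,0,0,0],[0.15,0,0.16,-0.16,0,0,0],[0.15,0,0.17,-0.15,0,0,0]],
  ],
)

```text
clock: 11.43
position: [0.5151, -0.116, 0.1821]
ee_rot: [2.132, 2.304, 0.004]
force: [-1.9, 2.1, 11.7]
finger_gap: 0.0234
gripper_force: 59.5
```

```bash
python3 -c "
from h import *
st()"
```

```text
t11.43 reel [-0.048  -0.1413  0.1821] phi 0.872 r 0.0746 f [-1.7  2.2 11.7] ftan 6.2 frad 10.1 gap 0.0234
```

>>> carry_out(
  rows=[
    [[0.15,0,0.16,-0.17,0,0,0],[0.15,0,0.16,-0.16,0,0,0],[0.15,0,0.17,-0.15,0,0,0],[0.15,0,0.18,-0.14,0,0,0],[0.15,0,0.18,-0.13,0,0,0],[0.15,0,0.19,-0.12,0,0,0],[0.15,0,0.19,-0.11,0,0,0],[0.15,0,0.2,-0.11,0,0,0]],
  ],
)

```text
clock: 12.1
position: [0.5308, -0.1147, 0.1928]
ee_rot: [2.13, 2.303, 0.007]
force: [5.8, 2.7, 0.9]
finger_gap: 0.0232
gripper_force: 58.8
```

```bash
python3 -c "
from h import *
st()"
```

```text
t12.10 reel [-0.0322 -0.1412  0.1928] phi 1.127 r 0.0751 f [6.  2.2 0.9] ftan 5.8 frad -1.8 gap 0.0232
```

>>> carry_out(
  rows=[
    [[0.15,0,0.2,-0.11,0,0,0],[0.15,0,0.2,-0.1,0,0,0],[0.15,0,0.2,-0.09,0,0,0],[0.15,0,0.21,-0.08,0,0,0],[0.15,0,0.21,-0.08,0,0,0],[0.15,0,0.21,-0.07,0,0,0],[0.15,0,0.22,-0.07,0,0,0],[0.15,0,0.22,-0.06,0,0,0]],
  ],
)

```text
clock: 12.77
position: [0.5471, -0.1135, 0.1986]
ee_rot: [2.131, 2.304, 0.006]
force: [6.4, 2.8, -5.5]
finger_gap: 0.0233
gripper_force: 59.0
```

```bash
python3 -c "
from h import *
st()"
```

```text
t12.77 reel [-0.0159 -0.1412  0.1986] phi 1.358 r 0.0753 f [ 6.6  2.3 -5.5] ftan 5.3 frad -6.7 gap 0.0233
```

>>> carry_out(
  rows=[
    [[0.15,0,0.22,-0.04,0,0,0],[0.15,0,0.22,-0.03,0,0,0],[0.15,0,0.22,-0.03,0,0,0],[0.15,0,0.22,-0.02,0,0,0],[0.15,0,0.22,-0.01,0,0,0],[0.15,0,0.22,-0.01,0,0,0],[0.15,0,0.22,0,0,0,0],[0.15,0,0.22,0,0,0,0]],
  ],
)

```text
clock: 13.43
position: [0.5643, -0.1122, 0.2]
ee_rot: [2.131, 2.304, 0.006]
force: [5.7, 2.0, -3.2]
finger_gap: 0.0232
gripper_force: 59.1
```

```bash
python3 -c "
from h import *
ph,p=st();plan(0,ph,.02,8);plan(0,ph+.16,.02,8)"
```

```text
t13.43 reel [ 0.0014 -0.1412  0.2   ] phi 1.589 r 0.0750 f [ 5.9  1.6 -3.2] ftan 5.9 frad -3.1 gap 0.0232
y 0.150 z 0.004 | y 0.150 z 0.007 | y 0.150 z 0.010 | y 0.149 z 0.013 | y 0.149 z 0.016 | y 0.149 z 0.019 | y 0.148 z 0.022 | y 0.148 z 0.025 | 
y 0.147 z 0.028 | y 0.147 z 0.031 | y 0.146 z 0.034 | y 0.145 z 0.037 | y 0.145 z 0.040 | y 0.144 z 0.043 | y 0.143 z 0.046 | y 0.142 z 0.048 |
```

>>> carry_out(
  rows=[
    [[0.15,0,0.15,0.02,0,0,0],[0.15,0,0.15,0.02,0,0,0],[0.15,0,0.15,0.02,0,0,0],[0.15,0,0.15,0.02,0,0,0],[0.15,0,0.15,0.02,0,0,0],[0.15,0,0.15,0.02,0,0,0],[0.15,0,0.15,0.02,0,0,0],[0.15,0,0.15,0.02,0,0,0]],
  ],
)

```text
clock: 14.1
position: [0.5763, -0.1114, 0.1986]
ee_rot: [2.131, 2.304, 0.006]
force: [5.5, 2.5, -1.4]
finger_gap: 0.023
gripper_force: 59.2
```

```bash
python3 -c "
from h import *
ph,p=st()
for a in np.arange(1.75,3.8,.15):
  print('%.2f'%a,end=' ');plan(0,a,.0167,1)"
```

```text
t14.10 reel [ 0.0134 -0.1413  0.1986] phi 1.751 r 0.0748 f [ 5.6  2.1 -1.4] ftan 5.8 frad -0.3 gap 0.0230
1.75 y 0.123 z 0.023 | 
1.90 y 0.118 z 0.041 | 
2.05 y 0.111 z 0.059 | 
2.20 y 0.101 z 0.075 | 
2.35 y 0.088 z 0.089 | 
2.50 y 0.074 z 0.101 | 
2.65 y 0.058 z 0.111 | 
2.80 y 0.041 z 0.118 | 
2.95 y 0.023 z 0.123 | 
3.10 y 0.004 z 0.125 | 
3.25 y -0.015 z 0.124 | 
3.40 y -0.033 z 0.121 | 
3.55 y -0.051 z 0.115 | 
3.70 y -0.067 z 0.106 |
```

>>> carry_out(
  rows=[
    [[0.15,0,0.12,0.02,0,0,0],[0.15,0,0.12,0.02,0,0,0],[0.15,0,0.12,0.03,0,0,0],[0.15,0,0.12,0.03,0,0,0]],
  ],
)

```text
clock: 14.43
position: [0.581, -0.1111, 0.1975]
ee_rot: [2.132, 2.304, 0.005]
force: [6.3, 1.8, -1.4]
finger_gap: 0.0233
gripper_force: 59.2
```

>>> carry_out(
  rows=[
    [[0.15,0,0.12,0.03,0,0,0],[0.15,0,0.12,0.03,0,0,0],[0.15,0,0.12,0.04,0,0,0]],
  ],
)

```text
clock: 14.68
position: [0.5846, -0.1108, 0.1965]
ee_rot: [2.132, 2.304, 0.005]
force: [6.2, 1.6, -2.0]
finger_gap: 0.0237
gripper_force: 59.2
```

>>> carry_out(
  rows=[
    [[0.15,0,0.12,0.04,0,0,0],[0.15,0,0.12,0.04,0,0,0],[0.15,0,0.12,0.04,0,0,0]],
  ],
)

```text
clock: 14.93
position: [0.5882, -0.1105, 0.1953]
ee_rot: [2.131, 2.304, 0.005]
force: [5.1, 1.4, -2.1]
finger_gap: 0.0234
gripper_force: 59.2
```

>>> carry_out(
  rows=[
    [[0.15,0,0.12,0.04,0,0,0],[0.15,0,0.12,0.05,0,0,0],[0.15,0,0.11,0.05,0,0,0]],
  ],
)

```text
clock: 15.18
position: [0.5917, -0.1103, 0.1939]
ee_rot: [2.132, 2.304, 0.005]
force: [5.2, 2.4, -1.2]
finger_gap: 0.023
gripper_force: 59.2
```

>>> carry_out(
  rows=[
    [[0.15,0,0.11,0.05,0,0,0],[0.15,0,0.11,0.05,0,0,0],[0.15,0,0.11,0.06,0,0,0]],
  ],
)

```text
clock: 15.43
position: [0.595, -0.1101, 0.1923]
ee_rot: [2.131, 2.304, 0.005]
force: [5.4, 0.4, -1.5]
finger_gap: 0.0233
gripper_force: 59.2
```

>>> carry_out(
  rows=[
    [[0.15,0,0.11,0.06,0,0,0],[0.15,0,0.11,0.06,0,0,0],[0.15,0,0.11,0.06,0,0,0]],
  ],
)

```text
clock: 15.68
position: [0.5984, -0.1099, 0.1906]
ee_rot: [2.131, 2.304, 0.006]
force: [5.1, 1.0, -2.1]
finger_gap: 0.0237
gripper_force: 59.2
```

>>> carry_out(
  rows=[
    [[0.15,0,0.11,0.06,0,0,0],[0.15,0,0.11,0.07,0,0,0],[0.15,0,0.1,0.07,0,0,0]],
  ],
)

```text
clock: 15.93
position: [0.6017, -0.1096, 0.1886]
ee_rot: [2.131, 2.303, 0.006]
force: [6.1, 1.7, -0.6]
finger_gap: 0.0234
gripper_force: 59.2
```

>>> carry_out(
  rows=[
    [[0.15,0,0.1,0.07,0,0,0],[0.15,0,0.1,0.07,0,0,0],[0.15,0,0.1,0.08,0,0,0]],
  ],
)

```text
clock: 16.18
position: [0.6048, -0.1094, 0.1865]
ee_rot: [2.131, 2.303, 0.006]
force: [5.9, 1.4, 0.1]
finger_gap: 0.0233
gripper_force: 59.3
```

```bash
python3 -c "
from h import *
st()"
```

```text
t16.18 reel [ 0.042  -0.1413  0.1865] phi 2.170 r 0.0744 f [5.9 0.9 0.1] ftan 4.9 frad 3.4 gap 0.0233
```

>>> carry_out(
  rows=[
    [[0.15,0,0.11,0.07,0,0,0],[0.15,0,0.11,0.07,0,0,0],[0.15,0,0.1,0.07,0,0,0]],
  ],
)

```text
clock: 16.43
position: [0.6079, -0.1091, 0.1844]
ee_rot: [2.131, 2.303, 0.006]
force: [6.3, 0.7, -1.0]
finger_gap: 0.0236
gripper_force: 59.2
```

>>> carry_out(
  rows=[
    [[0.15,0,0.1,0.08,0,0,0],[0.15,0,0.09,0.08,0,0,0],[0.15,0,0.09,0.08,0,0,0]],
  ],
)

```text
clock: 16.68
position: [0.6108, -0.1089, 0.182]
ee_rot: [2.131, 2.303, 0.006]
force: [6.6, 1.1, -1.0]
finger_gap: 0.0236
gripper_force: 59.2
```

>>> carry_out(
  rows=[
    [[0.15,0,0.09,0.09,0,0,0],[0.15,0,0.09,0.09,0,0,0],[0.15,0,0.08,0.09,0,0,0]],
  ],
)

```text
clock: 16.93
position: [0.6136, -0.1087, 0.1794]
ee_rot: [2.131, 2.303, 0.007]
force: [6.8, 1.3, -0.1]
finger_gap: 0.0234
gripper_force: 59.3
```

>>> carry_out(
  rows=[
    [[0.15,0,0.1,0.08,0,0,0],[0.15,0,0.1,0.08,0,0,0],[0.15,0,0.09,0.09,0,0,0]],
  ],
)

```text
clock: 17.18
position: [0.6163, -0.1085, 0.1767]
ee_rot: [2.131, 2.303, 0.006]
force: [7.1, 1.9, -2.3]
finger_gap: 0.0235
gripper_force: 59.2
```

>>> carry_out(
  rows=[
    [[0.15,0,0.09,0.09,0,0,0],[0.15,0,0.08,0.09,0,0,0],[0.15,0,0.08,0.1,0,0,0]],
  ],
)

```text
clock: 17.43
position: [0.6188, -0.1084, 0.1739]
ee_rot: [2.131, 2.303, 0.006]
force: [7.9, 0.9, -1.5]
finger_gap: 0.0235
gripper_force: 59.2
```

>>> carry_out(
  rows=[
    [[0.15,0,0.1,0.09,0,0,0],[0.15,0,0.1,0.09,0,0,0],[0.15,0,0.09,0.09,0,0,0]],
  ],
)

```text
clock: 17.68
position: [0.6213, -0.1081, 0.171]
ee_rot: [2.132, 2.304, 0.005]
force: [5.0, 0.9, -1.6]
finger_gap: 0.0232
gripper_force: 59.2
```

>>> carry_out(
  rows=[
    [[0.15,0,0.08,0.1,0,0,0],[0.15,0,0.08,0.1,0,0,0],[0.15,0,0.07,0.1,0,0,0]],
  ],
)

```text
clock: 17.93
position: [0.6235, -0.108, 0.1679]
ee_rot: [2.132, 2.304, 0.005]
force: [5.7, 0.5, -2.2]
finger_gap: 0.0235
gripper_force: 59.2
```

>>> carry_out(
  rows=[
    [[0.15,0,0.08,0.1,0,0,0],[0.15,0,0.08,0.1,0,0,0],[0.15,0,0.07,0.11,0,0,0]],
  ],
)

```text
clock: 18.18
position: [0.6254, -0.1079, 0.165]
ee_rot: [2.132, 2.304, 0.004]
force: [5.8, 0.3, 1.7]
finger_gap: 0.0232
gripper_force: 59.5
```

>>> carry_out(
  rows=[
    [[0.15,0,0.03,0.03,0,0,0],[0.15,0,0.0,0.0,0,0,0]],
  ],
)

```text
clock: 18.35
position: [0.6255, -0.1079, 0.1648]
ee_rot: [2.132, 2.304, 0.004]
force: [4.8, -0.2, 0.6]
finger_gap: 0.0232
gripper_force: 59.5
```

```bash
python3 -c "
from h import *
st()"
```

```text
t18.35 reel [ 0.0628 -0.1414  0.1648] phi 2.577 r 0.0743 f [ 4.8 -0.6  0.6] ftan 2.0 frad 4.4 gap 0.0232
```

>>> carry_out(
  rows=[
    [[0.15,0,0.05,0.07,0,0,0],[0.15,0,0.0,0.0,0,0,0]],
  ],
)

```text
clock: 18.52
position: [0.6259, -0.1079, 0.1642]
ee_rot: [2.132, 2.304, 0.003]
force: [5.6, 0.7, 2.8]
finger_gap: 0.0233
gripper_force: 59.7
```

```bash
python3 -c "
from h import *
st()"
```

```text
t18.52 reel [ 0.0631 -0.1414  0.1642] phi 2.586 r 0.0743 f [5.6 0.3 2.8] ftan 0.6 frad 6.3 gap 0.0233
```

>>> carry_out(
  rows=[
    [[0.15,0,0.07,-0.03,0,0,0],[0.15,0,0.0,0.0,0,0,0]],
  ],
)

```text
clock: 18.68
position: [0.6259, -0.1078, 0.1641]
ee_rot: [2.133, 2.305, 0.001]
force: [4.9, -0.0, 2.4]
finger_gap: 0.0233
gripper_force: 59.7
```

```bash
python3 -c "
from h import *
st()"
```

```text
t18.68 reel [ 0.0631 -0.1414  0.1641] phi 2.586 r 0.0743 f [ 4.9 -0.4  2.4] ftan 0.6 frad 5.4 gap 0.0233
```

>>> carry_out(
  rows=[
    [[0.15,0,0.04,0.05,0,0,0],[0.15,0,0.0,0.0,0,0,0]],
  ],
)

```text
clock: 18.85
position: [0.6262, -0.1078, 0.1636]
ee_rot: [2.133, 2.305, 0.001]
force: [4.9, 0.6, 4.6]
finger_gap: 0.0231
gripper_force: 59.7
```

```bash
python3 -c "
from h import *
st()"
```

```text
t18.85 reel [ 0.0634 -0.1414  0.1636] phi 2.594 r 0.0742 f [5.  0.2 4.6] ftan -1.3 frad 6.6 gap 0.0231
```

The tangential load fell from about 5 N to 0 and then went slightly negative with the crank at rest. It is on its stop and slack, so I'm releasing.

>>> carry_out(
  rows=[
    [[0.2,0,0,0,0,0,0],[0.3,0,0,0,0,0,0],[0.4,0,0,0,0,0,0],[0.6,0,0,0,0,0,0],[0.6,0,0,0,0,0,0],[0.6,0,0,0,0,0,0]],
  ],
)

```text
clock: 19.35
position: [0.6249, -0.1077, 0.1628]
ee_rot: [-2.133, -2.305, 0.002]
force: [0.3, 0.4, 0.0]
finger_gap: 0.0514
gripper_force: 0.0
```

>>> carry_out(
  rows=[
    [[0.6,0,0,-1,0,0,0],[0.6,0,0,-2,0,0,0],[0.6,0,0,-3,0,0,0],[0.6,0,0,-3,0,0,0],[0.6,-1,0,-2,0,0,0],[0.6,-3,0,0,0,0,0],[0.6,-3,0,0,0,0,0],[0.6,0,0,0,0,0,0]],
  ],
)

```text
clock: 20.02
position: [0.6303, -0.1853, 0.274]
ee_rot: [2.14, 2.296, -0.005]
force: [-0.8, -2.3, -0.6]
finger_gap: 0.0515
gripper_force: 0.0
```

Run:
```python
from h import *
st();c=imaging.camera("top");k=finder.outline_of("grip","top")
s=imaging.camera("scene");cv2.imwrite("pics/e.png",s["img"])
for n,cc in(("top",c),("scene",s)):
    for q in finder.landmark_of("grip",n)[:1]:print(n,q)
    for a in(2.5,2.6,2.8):print(a,proj(cc,reel([-.075*np.cos(a),-.145,.125+.075*np.sin(a)])))
```

```text
t20.02 reel [ 0.0618 -0.219   0.274 ] phi 1.964 r 0.1614 f [-0.9 -2.3 -0.6] ftan -0.6 frad -0.9 gap 0.0515
top {'at': [369.3, 196.9], 'conf': 0.79}
2.5 [369.16292616 196.86356533]
2.6 [368.67981601 195.83148885]
2.8 [367.79605259 194.82807412]
scene {'at': [266.5, 243.5], 'conf': 0.62}
2.5 [265.61937858 237.59518378]
2.6 [265.57478687 241.42076315]
2.8 [265.7161621  248.59747237]
```

View pics/e.png

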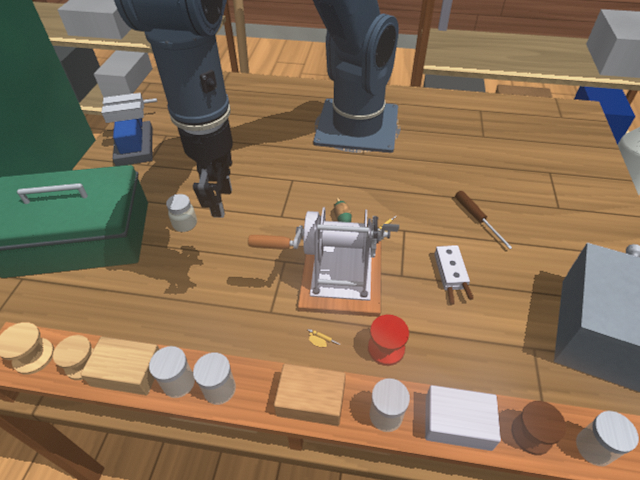

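The handle stayed at about 2.6 rad after release, at pixel (268,242), so it is at rest on the stop. The lever is off at (388,228), the arm is clear and the tackle hasn't moved. Handing in.

```bash
python3 -c "
from h import *
print(ticket.hand_in())"
```

```text
the job is handed in; nothing more can be done
None
```

The reel's spring is let right down: the pawl lever is off, the pawl is clear, the drum rests on its hidden stop with the handle released there, the tackle is untouched, and the job is handed in.

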